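# Run the bottle shaker by hand: shut the keeper bar, refit the knob and hold it pressed

## Task

The bench shaker is loaded, but its keeper bar is open and its light grey push-on knob has been taken off. First swing the keeper bar shut past its spring catch so that the three bottles are secured; only then put the loose knob over the D-shaped shaft, turned so that the flats match, push it fully home on the collar, and press knob and shaft down to the stop. The shaker runs only while the knob is held down, so finish while still holding the knob pressed with the gripper, with every bottle and the other things on the worktop left where they stood.

Things in the scene. Friction and masses are not known exactly. Their poses are not given: they have to be found in the camera images.
- keeper (a joint): Hinge angle of the keeper bar: 0 = shut on its stop, grows as it swings out to the right (anticlockwise from above), up to 1.3 rad; starts 0.4 to 0.8. It stays where it is left. In the last 0.06 rad a rib under it must ride over a spring ball on the catch post (about 4 N at the handle); within 0.028 rad of shut the ball snaps it shut and holds it.
- keeper_hinge (a point): Point on the vertical hinge axis of the steel keeper bar, 90 mm above the worktop at the bar's mid height, at the rear right of the shaker. The bar is 8 mm thick, 12 mm high. The axes turn with the bar: -x runs along it from hinge to handle, z is up.
- keeper_handle (a point): Middle of the red upright handle on the bar's free end, 200 mm from the hinge axis: a round post 14 mm thick, from 100 to 137 mm above the worktop; this point is at 120 mm. Nothing else is within 25 mm of it. Axes as keeper_hinge: pushing it towards this point's +y shuts the bar.
- run_press (a joint): How far the push-to-run shaft is pressed down, in m: 0 = up, 0.005 = down on its stop. Spring-loaded: 3 N to start it, 8 N at the stop; it comes up again when let go.
- speed_shaft (a joint): Turning angle of the shaft (speed setting) relative to the shaker, rad, positive anticlockwise from above; stiff (0.2 N m) and stays where it is; any setting will do. Starts between -0.6 and 0.6, ends at -1.2 and 1.2.
- shaft_seat (a point): Centre of the top of the 45 mm aluminium collar on the shaker's console, where the knob seats; 90 mm above the worktop, 10 mm above the console. The vertical steel D-shaft rises 18 mm above it, 14 mm thick (top 2.5 mm chamfered), with a flat 2.5 mm from the axis facing this point's +x; a red line on the collar points the same way. Collar and shaft turn and sink together.
- knob_center (a point): Centre of the loose light grey knob, 36 mm high, standing on its underside. Skirt 45 mm across, 6.5 mm high; above it a bar grip 41 mm long (along x), 28 mm wide (along y): take it across the 28 mm. 45 g. From below a D-bore 16 mm across, 20 mm deep, its flat 3.5 mm from the axis on the +x side, where the red pointer line is. Fits when knob +x = shaft_seat +x (0.15 rad, 1 mm of play).
- knob: The same knob; its origin is the centre of its underside, which coincides with shaft_seat when the knob is fully home. Axes as for knob_center.
- shaker: The bench shaker, fixed: grey and white, 224 mm deep (x), 184 mm wide (y); origin at the centre of its underside, x to its back, y to its left. Left half: console, top 80 mm above the worktop, with the shaft. Right half: rack with three bottles in a row from front to back (caps 151 mm above the worktop, nearest wall 65 mm from the shaft's axis), keeper bar along its right edge.
- rack_bottle_0_center (a point): Front bottle in the rack (brown 50 ml bottle with black cap, 43 mm across, 117 mm high, loose), half-way up.
- rack_bottle_1_center (a point): Middle bottle in the rack, the same kind, half-way up.
- rack_bottle_2_center (a point): Rear bottle in the rack, the same kind, half-way up.
- beaker: Bystander: clear plastic beaker, 71 mm across, 88 mm high, behind the shaker; origin at the centre of its underside.
- spare_bottle: Bystander: brown 50 ml bottle with black cap, 43 mm across, 117 mm high, behind the shaker; origin at the centre of its underside.
- timer: Bystander: white round twist timer, 63 mm across, 36 mm high, to the right in front of the shaker; origin at the centre of its underside.
Things that resemble listed ones, but are neither listed nor needed, are in the scene too. What is shaped like the knob but black, brown or turquoise is not meant.

How it is judged (in metres and radians):
On the way, in this order (a step that is already met when the one before it is completed fails the run):
1. the keeper bar is shut in its catch (value of joint keeper below 0.015 rad), for 0.2 s.
2. the knob is on the shaft, home on the collar (z of knob in the frame of shaft_seat below 0.003 m and horizontal distance between knob and shaft_seat below 0.003 m), for 0.1 s.
At the end, for the whole second after the job is handed in: Keeper bar shut (under 0.015 rad); knob home on the collar (within 2.5 mm in height, 3 mm sideways, upright within 0.08 rad); shaft pressed at least 3.8 of its 5 mm; the gripper's fingers bear on the knob with over 3 N; rack bottles and bystanders where they stood (value of joint keeper below 0.015 rad and z of knob in the frame of shaft_seat below 0.0025 m and horizontal distance between knob and shaft_seat below 0.003 m and angle between the z axis of knob and the z axis of shaft_seat, either way round below 0.08 rad and value of joint run_press above 0.0038 m and contact force between the fingers and knob above 3 N and distance of each of rack_bottle_0_center, rack_bottle_1_center, rack_bottle_2_center from where it was at the start of the episode below 0.02 m and distance of each of beaker, spare_bottle, timer from where it was at the start of the episode below 0.03 m); the arm keeps its last pose, push and grip.
It fails at once if the shaft pressed more than 2 mm down while the keeper bar is open (value of joint run_press above 0.002 m and value of joint keeper above 0.03 rad).
It fails at once if a bottle in the rack lifted, tipped or shoved more than 2 cm (distance of any of rack_bottle_0_center, rack_bottle_1_center, rack_bottle_2_center from where it was at the start of the episode above 0.02 m or angle between any of rack_bottle_0_center, rack_bottle_1_center, rack_bottle_2_center's own z axis and vertical above 0.35 rad).
It fails at once if the beaker, the spare bottle or the timer moved more than 3 cm or tipped over (distance of any of beaker, spare_bottle, timer from where it was at the start of the episode above 0.03 m or angle between any of beaker, spare_bottle, timer's own z axis and vertical above 0.35 rad).
It also fails if it takes over 54 s, if anything falls off the work surface, if the arm or the gripper's body presses on something with over 40 N, if the wrist force passes 120 N, or if a joint passes its speed limit or range.

## Robot

A 7-joint arm with a two-finger parallel gripper is mounted at the origin on a cart in front of the work surface, level with it; the furniture and walls round the work are solid. World frame = base frame: x ahead of the robot, y to its left, z up, the work surface at z = 0. Lengths are in mm, angles in rad, forces in N, time in s.
With the tool pointing down it reaches from about 425 to 925 mm from the base axis. Payload 6.8 kg.
Tool frame: the origin (TCP) lies at the very end of the fingers, on their centre line; the grasp point (between the pads) lies 19 mm behind it; x points along the fingers, y is the direction in which the jaws open and shut, and the axes are right-handed (so a half turn about x gives the same grasp; the last joint's range is limited). The gripper opens to 88 mm and grips with 3 to 60 N. Pads are 20 mm wide; open, the fingers measure 115 mm over their backs; the gripper's body (75 mm by 178 mm) begins 61 mm behind the grasp point.
Start: joints at [1.135, 0.477, 0.022, 1.555, -0.011, 1.109, -0.083], TCP at [217.333, -639.073, 222.664] pointing down, gripper open.
Joint ranges: [-2.96, 2.96], [-0.34, 2.1], [-1.41, 1.46], [0.24, 2.44], [-1.37, 4.51], [0.17, 1.92], [-2.96, 2.96]. Speed limits (rad/s): [2.39, 2.39, 3.14, 3.14, 3.14, 3.14, 3.14].

## Interface

Orientations are given as a rotation vector (axis times angle).
In Python, from rig import telemetry, optics, job_done gives the robot as it stands.
- The arm moves only by the shell command python3 -m handwheel 'ROWS'. ROWS is JSON, a list of rows, each a list of 5 numbers: the shift along the world's x, y, z in cm, then the turn about the world's z in degrees, then the opening in per cent of the stroke, from 0 (shut) to 100 (fully open). In form: [[dx, dy, dz, spin, gripper], ...]. A call has 1 to 5 rows; each row is the pose to reach, as a shift and turn from the pose measured when the call began; what a row does not reach only later rows make up. A row lasts 1/10 s, in which the tool goes at most 50 mm and 8.59 degrees, less where a joint would pass 70% of its speed; a pose out of reach is approached as far as the arm can. A call with a gripper value outside its range is refused whole. The fingers move at their own pace and stop on an object; the grip force is fixed at half the most. Time passes only in rows, so rows that repeat a pose let the fingers close. It gives the time, the measured TCP pose, the force and the opening at its end, in the units of the state.
- telemetry.get_state(): the state, without advancing time (a new reading comes with each control period).
- optics.snapshot(name): name is "side" or "top"; returns a dict with "img" (400x640x3 uint8, red, green, blue), "fovy" (degrees; the focal length in pixels is half the picture's height over the tangent of half this angle, whatever the lens; pixels are square), "cx", "cy" (the principal point, pixels), "k1" (the pictures are not rectified: a ray, as slopes to the right and down, at radius r is drawn at 1 + k1 r^2 times it, then the intrinsics apply), "T" (4x4, takes a point from camera to world coordinates). Camera axes: x right, y down, z forward; pixel columns grow to the right and rows downward; lengths in mm; the calibration is good to about 2 mm. A picture is of the moment at which its call begins. There is no depth.
- job_done(): hands the job in, once; it reports no verdict.
The state is a dict: "clock": time; "q": joint angles; "joint_vel": joint speeds; "joint_efforts": joint torques, N m; "tcp_pos": TCP position; "tool_rot": TCP orientation; "force": force on the tool from outside, world axes, zero at the start; "torque": the same for the moment, N m; "gripper_width": finger opening in mm.
Only numpy, scipy, OpenCV 4.12 (cv2) and the standard library are available. Lean on these libraries where they do the work, as an engineer would, in place of code of your own. Each camera call takes 0.05 s, during which the arm holds its last target.

## Working session

There is one attempt and no reset: what is moved stays moved. The work goes in short steps, Python scripts to look and compute and a shell command to move; the robot and the scene stay as the last step left them, time stands still between calls to the robot, and variables do not carry over. Pictures are saved under pics/ and viewed, and the job is handed in when it is done.

```bash
ls; mkdir -p pics
python3 - <<'E'
from rig import telemetry, optics
import cv2
print(telemetry.get_state())
for n in("side","top"):
    s=optics.snapshot(n); cv2.imwrite(f"pics/{n}0.png",s["img"][:,:,::-1]); print(n,s["fovy"],s["cx"],s["cy"],s["k1"],s["T"])
E
```

```text
pics
{'clock': 0.0, 'q': array([ 1.13492428,  0.47777197,  0.02236279,  1.55642376, -0.0114987 ,
        1.10925763, -0.08308593]), 'joint_vel': array([ 1.18007237e-03,  2.09641512e-03,  5.81625168e-04, -5.85793001e-06,
        8.67128744e-04, -7.38397705e-04, -6.61817809e-04]), 'joint_efforts': array([ 7.26009675e-04, -5.82856929e+01,  1.53481431e+00, -2.72608942e+01,
       -5.43845119e-02,  1.71078381e-02,  1.86978473e-04]), 'tcp_pos': array([ 217.09337209, -638.52717914,  221.71270605]), 'tool_rot': array([ 2.0442518 ,  0.33988665, -2.04511967]), 'force': array([-0.56798259,  0.51201148,  0.64795789]), 'torque': array([-0.00949226, -0.0467114 ,  0.02573077]), 'gripper_width': 87.78595597012526}
side 48.137009322570194 323.647111022296 200.58368797185813 0.03207533984423356 [[-8.38782673e-01 -2.12818003e-01  5.01150801e-01  4.17890309e+01]
 [-5.44233639e-01  3.00808992e-01 -7.83149856e-01  6.06921935e+02]
 [ 1.59177213e-02 -9.29635653e-01 -3.68136087e-01  4.89962637e+02]
 [ 0.00000000e+00  0.00000000e+00  0.00000000e+00  1.00000000e+00]]
top 55.58352926066632 317.9730659258284 197.83962402511185 -0.012173262695873396 [[-4.17573005e-02 -9.78463475e-01  2.02152310e-01  3.91862693e+02]
 [-9.99115141e-01  4.19109970e-02 -3.52195536e-03 -1.91694706e+02]
 [-5.02630015e-03 -2.02120501e-01 -9.79347762e-01  9.69771044e+02]
 [ 0.00000000e+00  0.00000000e+00  0.00000000e+00  1.00000000e+00]]
```

View pics/side0.png

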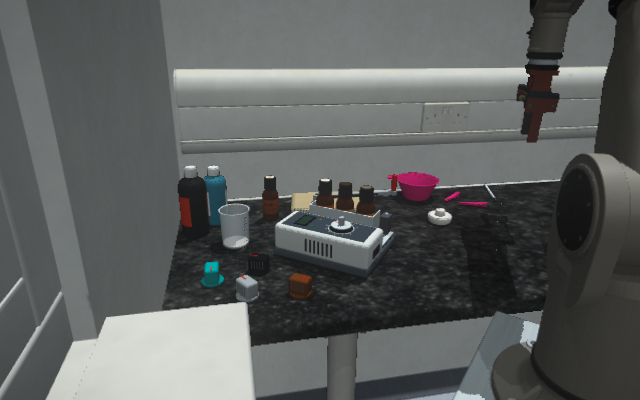

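View pics/top0.png

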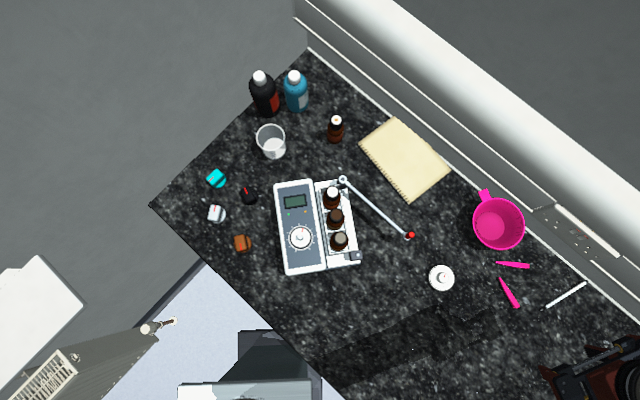

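The top view shows the shaker's shaft at about (300,238), the keeper hinge at (343,181), the red handle at (411,235), and the grey knob at (216,214). The side view shows the knob at (246,287). Next I'll zoom in.

```bash
cat > h.py <<'E'
import numpy as np, cv2
from rig import telemetry, optics
def K(s):
    f=200/np.tan(np.radians(s["fovy"])/2); return np.array([[f,0,s["cx"]],[0,f,s["cy"]],[0,0,1]])
def D(s): return np.array([s["k1"],0,0,0],float)
def ray(s,uv):
    p=cv2.undistortPoints(np.array([[uv]],float),K(s),D(s))[0,0]
    T=np.array(s["T"]); return T[:3,3],T[:3,:3]@np.array([p[0],p[1],1])
def plane(s,uv,z):
    o,d=ray(s,uv); return o+d*(z-o[2])/d[2]
def tri(sa,ua,sb,ub):
    A=[];b=[]
    M=np.zeros((3,3));v=np.zeros(3);R=[]
    for s,u in((sa,ua),(sb,ub)):
        o,d=ray(s,u);d=d/np.linalg.norm(d);P=np.eye(3)-np.outer(d,d);M+=P;v+=P@o;R.append((P,o))
    x=np.linalg.solve(M,v); return x,[round(float(np.linalg.norm(P@(x-o))),2) for P,o in R]
def proj(s,X):
    T=np.linalg.inv(np.array(s["T"])); r=cv2.Rodrigues(T[:3,:3])[0]
    return cv2.projectPoints(np.array(X,float).reshape(-1,1,3),r,T[:3,3],K(s),D(s))[0][:,0]
def crop(s,name,x0,y0,w,h,k):
    cv2.imwrite(f"pics/{name}.png",cv2.resize(s["img"][y0:y0+h,x0:x0+w,::-1],None,fx=k,fy=k,interpolation=cv2.INTER_CUBIC))
E
python3 - <<'E'
from h import *
t=optics.snapshot("top");s=optics.snapshot("side")
crop(t,"t1",265,165,110,120,5); crop(t,"t2",195,155,70,110,5)
crop(s,"s1",265,170,140,110,5); crop(s,"s2",190,240,130,70,6)
for n,x in(("top",t),("side",s)):
    im=x["img"].astype(int); m=((im[:,:,0]>110)&(im[:,:,1]<60)&(im[:,:,2]<60)).astype(np.uint8)
    N,l,st,c=cv2.connectedComponentsWithStats(m)
    for i in range(1,N):
        if st[i,4]>2: print(n,c[i],st[i])
E
```

```text
top [245.26666667 190.33333333] [244 187   4   7  15]
top [411.33333333 234.42857143] [409 232   6   6  21]
side [393.9 175.6] [392 175   5   3  10]
side [255. 255.] [254 255   3   1   3]
side [241.33333333 275.66666667] [241 275   2   2   3]
side [304.28571429 277.57142857] [301 276   9   4  21]
```

View pics/t1.png

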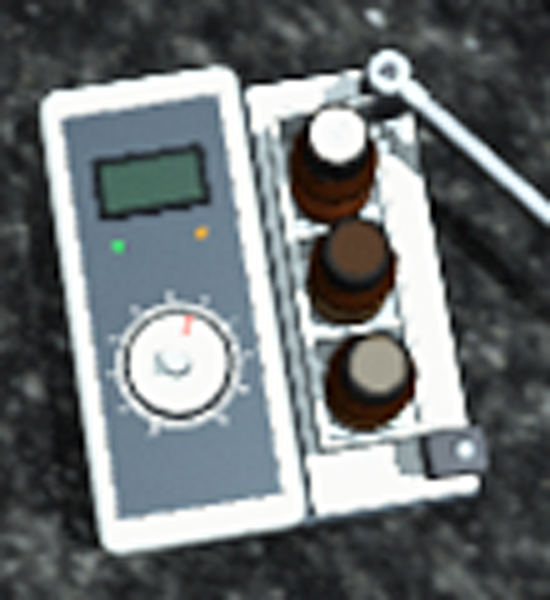

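View pics/t2.png

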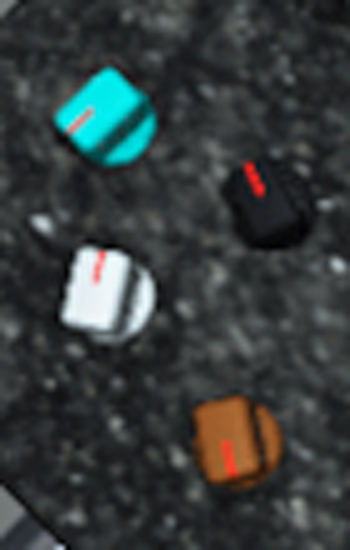

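View pics/s1.png

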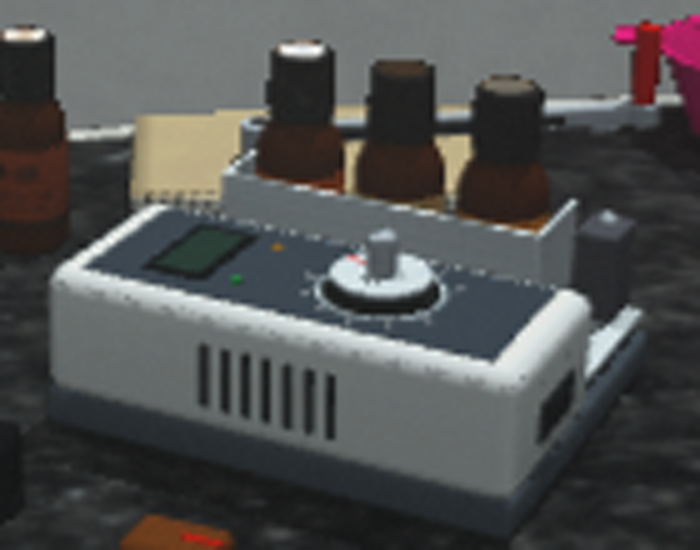

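View pics/s2.png

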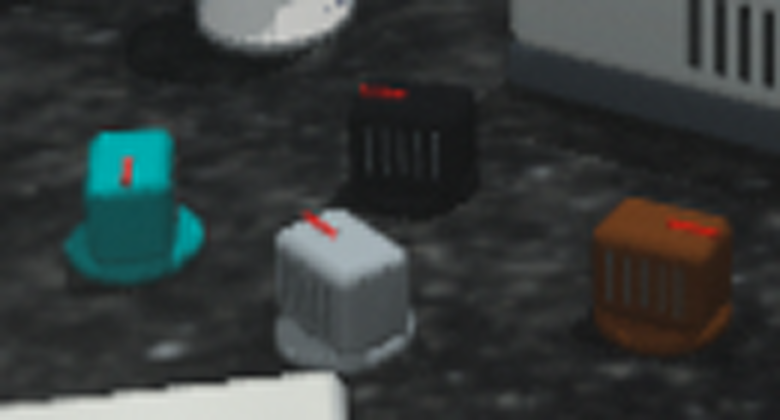

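```bash
cat > m.py <<'E'
from h import *
t=optics.snapshot("top");s=optics.snapshot("side")
f=lambda x,y,x0,y0,k:((x+.5)/k-.5+x0,(y+.5)/k-.5+y0)
np.set_printoptions(precision=1,suppress=True)
T1=lambda x,y:f(x,y,265,165,5);T2=lambda x,y:f(x,y,195,155,5)
S1=lambda x,y:f(x,y,265,170,5);S2=lambda x,y:f(x,y,190,240,6)
c=plane(t,T1(178,362),90);print("collar",c)
r=plane(t,T1(187,325),90)-c;print("line ang",np.degrees(np.arctan2(r[1],r[0])),np.linalg.norm(r))
print("collar side",plane(s,S1(385,274),90), "shaft top tri",tri(t,T1(171,360),s,S1(383,236)))
print("hinge",plane(t,T1(388,72),98))
h=tri(t,(411.3,234.4),s,S1(647,62));print("handle",h)
print("handle top plane",plane(t,(411.3,234.4),137))
# knob
q=[plane(t,T2(*p),36) for p in((75,250),(128,250),(113,330),(62,325))];print("knob top",np.array(q),np.mean(q,0))
e=q[0]-q[3];print(np.degrees(np.arctan2(e[1],e[0])))
e=q[1]-q[2];print(np.degrees(np.arctan2(e[1],e[0])))
print("tri",tri(t,T2(95,289),s,S2(341,244)), plane(s,S2(341,244),36))
# rack edges
a=plane(t,T1(45,110),75);b=plane(t,T1(108,550),75);print("shaker ang",np.degrees(np.arctan2(*(a-b)[[1,0]])))
a=plane(t,T1(225,75),78);b=plane(t,T1(298,515),78);print("shaker ang",np.degrees(np.arctan2(*(a-b)[[1,0]])))
from scipy.spatial.transform import Rotation as R
st=telemetry.get_state();print(R.from_rotvec(st["tool_rot"]).as_matrix(),st["tcp_pos"])
for nm,im,x0,y0,w,hh in(("kn",t["img"],205,195,30,35),("co",t["img"],280,215,45,50)):
    i=im[y0:y0+hh,x0:x0+w].astype(int);wt=np.clip(i[:,:,0]-(i[:,:,1]+i[:,:,2])/2-12,0,None)
    ys,xs=np.nonzero(wt);W=wt[ys,xs];mx=np.average(xs,weights=W)+x0;my=np.average(ys,weights=W)+y0
    print(nm,mx,my,len(xs),plane(t,(mx,my),36 if nm=="kn" else 90)); print([(a+x0,b+y0,int(c)) for a,b,c in zip(xs,ys,W)][:40])
E
python3 m.py
```

```text
collar [ 482.6 -149.8   90. ]
line ang -15.561855096558027 17.690110172636924
collar side [ 479.4 -149.9   90. ] shaft top tri (array([ 480.9, -147.9,  108.3]), [0.91, 0.91])
hinge [ 614.9 -254.1   98. ]
handle (array([ 475. , -401.4,  115.6]), [0.22, 0.22])
handle top plane [ 473.1 -396.1  137. ]
knob top [[578.9  77.4  36. ]
 [577.8  50.7  36. ]
 [537.6  57.8  36. ]
 [541.2  83.3  36. ]] [558.9  67.3  36. ]
-8.861411756728081
-9.964366023845761
tri (array([558.4,  67. ,  34.9]), [0.55, 0.55]) [556.6  68.2  36. ]
shaker ang 6.858133960049909
shaker ang 6.992659772303443
[[-0.   0.3 -0.9]
 [ 0.  -0.9 -0.3]
 [-1.  -0.   0. ]] [ 217.2 -638.9  222.3]
kn 214.31470588235294 207.7129411764706 16 [570.5  65.4  36. ]
[(np.int64(214), np.int64(205), 26), (np.int64(215), np.int64(205), 105), (np.int64(216), np.int64(205), 1), (np.int64(214), np.int64(206), 31), (np.int64(215), np.int64(206), 115), (np.int64(214), np.int64(207), 55), (np.int64(215), np.int64(207), 58), (np.int64(214), np.int64(208), 105), (np.int64(215), np.int64(208), 40), (np.int64(213), np.int64(209), 14), (np.int64(214), np.int64(209), 100), (np.int64(215), np.int64(209), 2), (np.int64(213), np.int64(210), 27), (np.int64(214), np.int64(210), 107), (np.int64(213), np.int64(211), 14), (np.int64(214), np.int64(211), 44)]
co 302.1288590604027 229.2536912751678 8 [ 500.4 -154.9   90. ]
[(np.int64(302), np.int64(228), 82), (np.int64(303), np.int64(228), 56), (np.int64(302), np.int64(229), 63), (np.int64(303), np.int64(229), 20), (np.int64(301), np.int64(230), 7), (np.int64(302), np.int64(230), 60), (np.int64(301), np.int64(231), 21), (np.int64(302), np.int64(231), 61)]
```

```bash
python3 -m handwheel '[[5,4,0,6,0],[9,7,0,12,0],[13,10,0,18,0],[17,13,0,24,0],[21,16,0,27,0]]'
python3 - <<'E'
from h import *
t=optics.snapshot("top")
im=t["img"]; g=cv2.cvtColor(im,cv2.COLOR_RGB2GRAY)[215:262,278:325]
big=cv2.resize(im[215:262,278:325,::-1],None,fx=12,fy=12,interpolation=cv2.INTER_NEAREST); cv2.imwrite("pics/col.png",big)
m=(g>175).astype(np.uint8);N,l,st,c=cv2.connectedComponentsWithStats(m)
l0=l[238-215-5,300-278]
for i in range(1,N):
  if st[i,4]>100:
    cs,_=cv2.findContours((l==i).astype(np.uint8),cv2.RETR_EXTERNAL,cv2.CHAIN_APPROX_NONE)
    e=cv2.fitEllipse(cs[0]);u=(e[0][0]+278,e[0][1]+215);print(st[i],e,plane(t,u,90))
E
```

```text
clock: 0.8
tcp_pos: [417.3, -486.0, 222.5]
tool_rot: [1.749, 0.742, -1.749]
force: [0.9, -0.4, -0.2]
gripper_width: 51.0
[  0   0  10  47 180] ((4.185642719268799, 25.649459838867188), (3.490812063217163, 58.57915496826172), 172.02993774414062) [ 475.89436691 -107.8537856    90.        ]
[ 36   0  11  47 204] ((41.15715789794922, 23.475717544555664), (4.0366716384887695, 59.26715850830078), 170.88072204589844) [ 477.31296123 -193.58542101   90.        ]
[ 10   9  27  28 420] ((22.408531188964844, 22.5988712310791), (23.285480499267578, 23.61981964111328), 145.20680236816406) [ 481.17591096 -150.24864957   90.        ]
```

View pics/col.png

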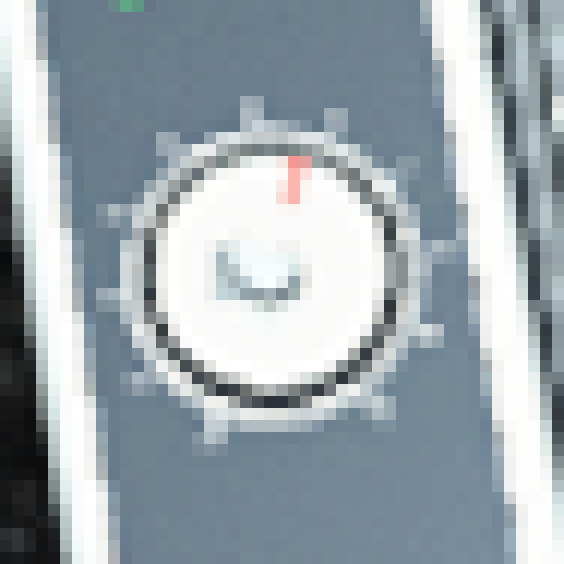

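```bash
python3 -m handwheel '[[4,2.5,0,0,0],[8.9,5.7,0,0,0],[8.9,5.7,-4,0,0],[8.9,5.7,-8,0,0],[8.9,5.7,-11.3,0,0]]'; python3 -m handwheel '[[0,0,0,0,0],[0,0,0,0,0]]'
python3 - <<'E'
from h import *
t=optics.snapshot("top");s=optics.snapshot("side")
crop(t,"t3",330,165,130,120,5);crop(s,"s3",340,130,140,110,5)
st=telemetry.get_state();print(st["tcp_pos"],st["tool_rot"],proj(t,st["tcp_pos"]))
E
```

```text
clock: 1.35
tcp_pos: [516.1, -419.7, 107.6]
tool_rot: [1.746, 0.757, -1.734]
force: [-0.4, -1.1, 0.4]
gripper_width: 6.9
clock: 1.55
tcp_pos: [515.9, -419.7, 107.6]
tool_rot: [1.746, 0.758, -1.735]
force: [0.5, -0.5, 0.8]
gripper_width: 0.2
[ 517.20963781 -420.8419084   109.85941279] [ 1.74685196  0.75310026 -1.73143651] [[417.54189884 215.98414796]]
```

View pics/t3.png

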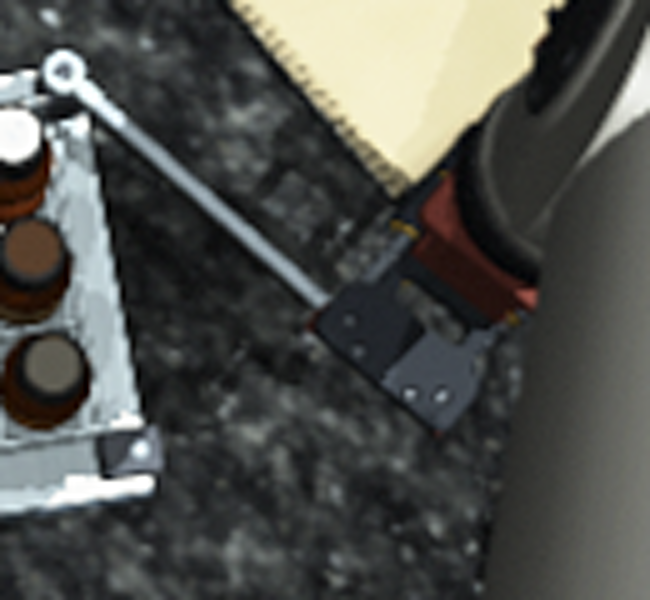

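View pics/s3.png

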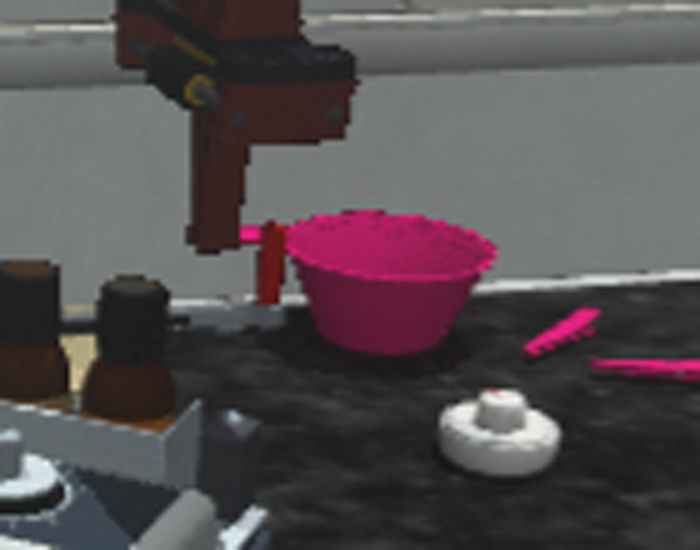

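```bash
cat > arc.py <<'E'
from h import *
from scipy.spatial.transform import Rotation as R
np.set_printoptions(precision=1,suppress=True)
t=optics.snapshot("top");s=optics.snapshot("side")
st=telemetry.get_state();p=st["tcp_pos"];M=R.from_rotvec(st["tool_rot"]).as_matrix();y=M[:,1]
print("now",p,"yaw",np.degrees(np.arctan2(y[1],y[0]))%180,"proj side",proj(s,p),"F",st["force"])
H=np.array([614.9,-254.1])
d=p[:2]-H;print("r",np.hypot(*d),"open",np.degrees(np.arctan2(d[1],d[0]))%360-187)
for th in(45,39,34,29,24,19,14,9,5,3,1.5,0,-1.5):
    a=np.radians(187+th);b=np.radians(97+th)
    T=H+200*np.array([np.cos(a),np.sin(a)])-20.5*np.array([np.cos(b),np.sin(b)])
    print(th,(T-p[:2])/10,"spin",97+th-np.degrees(np.arctan2(y[1],y[0]))%180)
E
python3 arc.py
```

```text
now [ 517.2 -420.9  110. ] yaw 136.8158371232893 proj side [[382.2 179. ]] F [ 0.3  0.2 -0.5]
r 193.27443770147863 open 52.633810720254644
45 [-0.9 -0.3] spin 5.184162876710701
39 [-2.6  0.9] spin -0.8158371232892989
34 [-4.  2.] spin -5.815837123289299
29 [-5.2  3.3] spin -10.815837123289299
24 [-6.3  4.6] spin -15.815837123289299
19 [-7.3  6.1] spin -20.8158371232893
14 [-8.2  7.6] spin -25.8158371232893
9 [-8.9  9.2] spin -30.8158371232893
5 [-9.4 10.5] spin -34.8158371232893
3 [-9.6 11.2] spin -36.8158371232893
1.5 [-9.7 11.7] spin -38.3158371232893
0 [-9.8 12.2] spin -39.8158371232893
-1.5 [-9.9 12.7] spin -41.3158371232893
```

```bash
python3 -m handwheel '[[-0.9,-0.3,0,0,0],[-1.8,0.3,0,0,0],[-2.6,0.9,0,-1,0],[-3.3,1.4,0,-3,0],[-4,2,0,-6,0]]'; python3 arc.py
```

```text
clock: 2.25
tcp_pos: [476.1, -400.2, 110.2]
tool_rot: [1.817, 0.67, -1.801]
force: [0.9, -0.2, 0.1]
gripper_width: 0.3
now [ 475.7 -399.7  110.1] yaw 130.75919753325024 proj side [[393.2 184.1]] F [-0.4  0.6  0.3]
r 201.4257672386543 open 39.295329143983764
45 [ 3.2 -2.5] spin 11.240802466749756
39 [ 1.5 -1.2] spin 5.240802466749756
34 [ 0.2 -0.1] spin 0.2408024667497557
29 [-1.1  1.1] spin -4.759197533250244
24 [-2.2  2.5] spin -9.759197533250244
19 [-3.2  4. ] spin -14.759197533250244
14 [-4.   5.5] spin -19.759197533250244
9 [-4.7  7.1] spin -24.759197533250244
5 [-5.2  8.4] spin -28.759197533250244
3 [-5.4  9.1] spin -30.759197533250244
1.5 [-5.6  9.6] spin -32.259197533250244
0 [-5.7 10.1] spin -33.759197533250244
-1.5 [-5.8 10.6] spin -35.259197533250244
```

```bash
python3 -m handwheel '[[-1.1,1.1,0,-5,0],[-2.2,2.5,0,-10,0]]'
python3 - <<'E'
from h import *
t=optics.snapshot("top");s=optics.snapshot("side")
crop(t,"t4",330,165,130,120,5);crop(s,"s4",340,130,140,110,5)
E
```

```text
clock: 2.55
tcp_pos: [453.3, -374.8, 110.3]
tool_rot: [1.928, 0.524, -1.912]
force: [-0.5, 0.2, 0.2]
gripper_width: 0.5
```

View pics/t4.png

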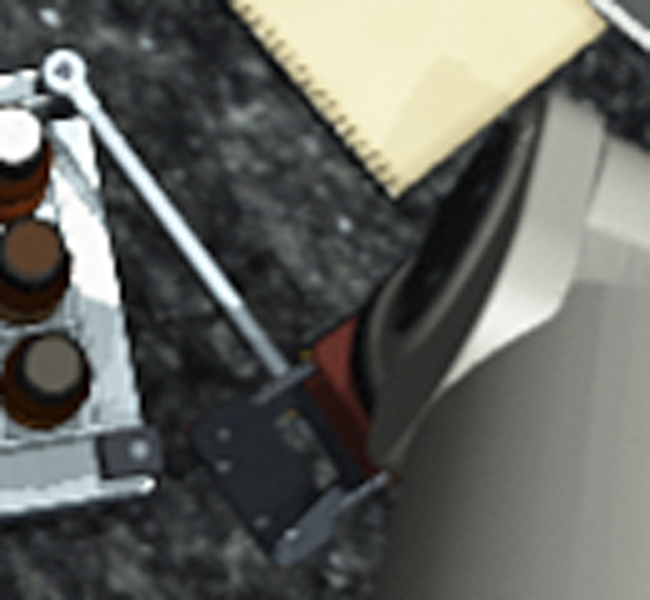

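View pics/s4.png

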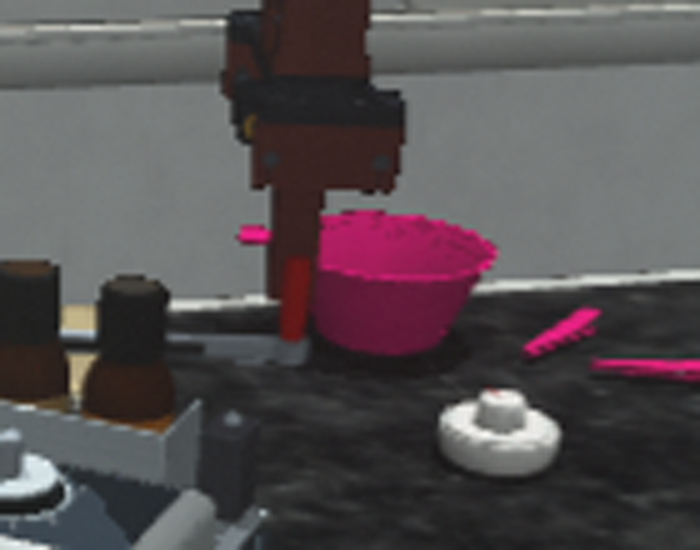

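Both views show the bar following the fingers, with the handle centred on the finger face. I'll keep following the arc.

```bash
python3 -m handwheel '[[-1,1.5,0,-5,0],[-1.8,3,0,-10,0],[-2.5,4.6,0,-15,0],[-3,5.9,0,-19,0],[-3.2,6.5,0,-21,0]]'; python3 arc.py
```

```text
clock: 3.15
tcp_pos: [421.0, -307.5, 110.3]
tool_rot: [2.138, 0.185, -2.123]
force: [0.8, -0.4, -0.0]
gripper_width: 0.5
now [ 421.2 -307.8  110.4] yaw 100.03341425550057 proj side [[398.  199.3]] F [-0.1 -0.6  0.2]
r 200.9963254799613 open 8.48501623612853
45 [  8.7 -11.7] spin 41.966585744499426
39 [  7.  -10.4] spin 35.966585744499426
34 [ 5.6 -9.3] spin 30.966585744499426
29 [ 4.4 -8. ] spin 25.966585744499426
24 [ 3.3 -6.7] spin 20.966585744499426
19 [ 2.3 -5.2] spin 15.966585744499426
14 [ 1.4 -3.7] spin 10.966585744499426
9 [ 0.7 -2.1] spin 5.966585744499426
5 [ 0.2 -0.8] spin 1.966585744499426
3 [ 0.  -0.1] spin -0.033414255500574086
1.5 [-0.1  0.4] spin -1.533414255500574
0 [-0.2  0.9] spin -3.033414255500574
-1.5 [-0.3  1.4] spin -4.533414255500574
```

```bash
python3 -m handwheel '[[-0.1,0.3,0,-1,0],[-0.1,0.6,0,-2,0],[-0.2,0.8,0,-3,0],[-0.2,0.9,0,-3,0],[-0.2,0.9,0,-3,0]]'
python3 - <<'E'
from h import *
t=optics.snapshot("top");s=optics.snapshot("side")
crop(t,"t5",300,165,130,120,5);crop(s,"s5",340,130,140,110,5)
E
```

```text
clock: 3.75
tcp_pos: [419.3, -299.4, 110.5]
tool_rot: [2.165, 0.132, -2.15]
force: [-0.3, -2.6, 1.8]
gripper_width: 0.8
```

View pics/t5.png

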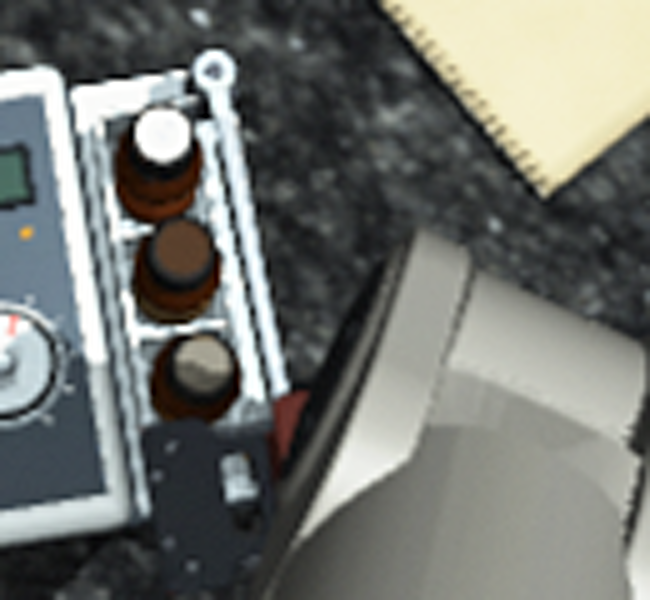

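View pics/s5.png

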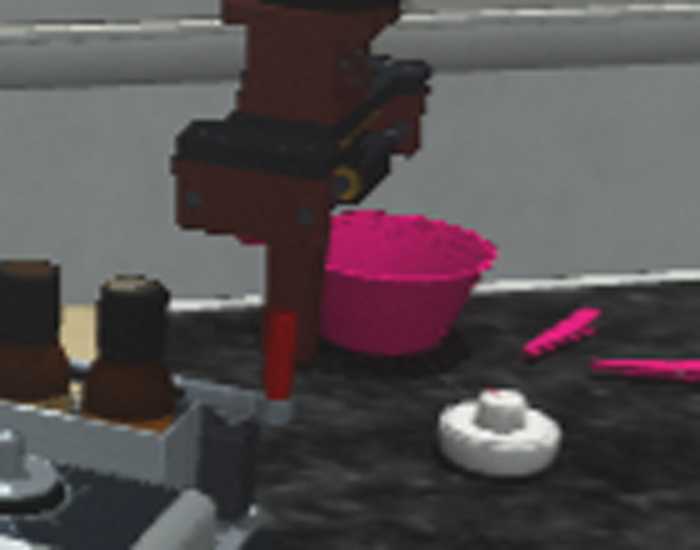

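The bar is at the catch, with a 2.6 N reaction. I'll push it through in small steps.

```bash
for i in 1; do python3 -m handwheel '[[0,0.2,0,0,0],[0,0.4,0,0,0],[0,0.5,0,0,0]]'; done; python3 -m handwheel '[[0,0.2,0,0,0],[0,0.4,0,0,0],[0,0.5,0,0,0]]'
```

```text
clock: 4.15
tcp_pos: [419.3, -294.2, 110.4]
tool_rot: [2.164, 0.132, -2.149]
force: [0.1, -4.5, -1.8]
gripper_width: 0.5
clock: 4.45
tcp_pos: [419.3, -293.7, 110.7]
tool_rot: [2.165, 0.122, -2.145]
force: [0.1, -17.4, -7.9]
gripper_width: 0.6
```

```bash
python3 -m handwheel '[[0,0.3,0,0,0],[0,0.3,0,0,0],[0,-2,0,0,0],[0,-5,0,0,0],[0,-8,4,0,0]]';python3 -m handwheel '[[0,-5,5,0,60],[0,-10,10,0,60],[0,-10,12,0,60]]'
python3 - <<'E'
from h import *
t=optics.snapshot("top");s=optics.snapshot("side")
crop(t,"t6",300,165,130,120,5);crop(s,"s6",340,130,140,110,5)
E
```

```text
clock: 4.95
tcp_pos: [416.8, -371.3, 146.7]
tool_rot: [2.159, 0.133, -2.156]
force: [0.5, -0.8, -0.4]
gripper_width: 0.5
clock: 5.25
tcp_pos: [415.8, -470.8, 264.5]
tool_rot: [2.159, 0.134, -2.159]
force: [0.7, -0.1, -0.1]
gripper_width: 20.7
```

View pics/t6.png

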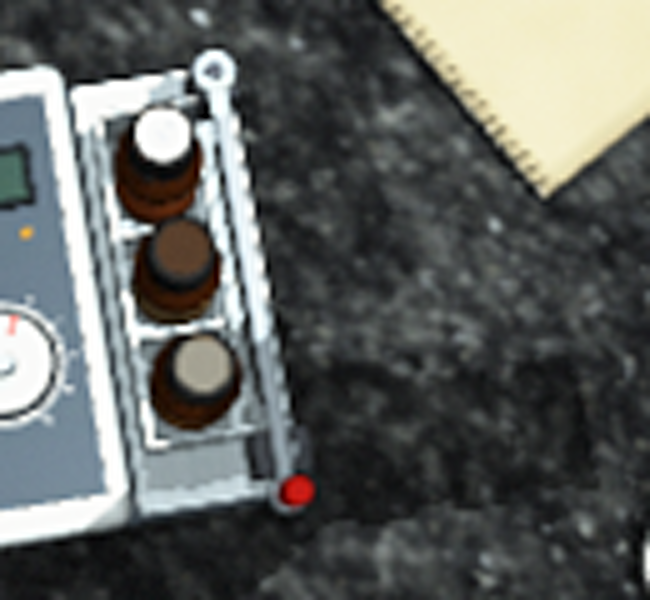

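View pics/s6.png

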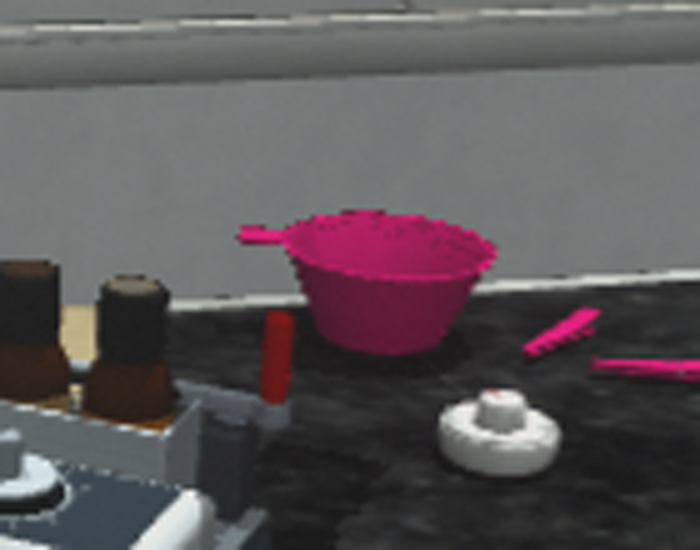

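Run:
```python
from h import *
np.set_printoptions(precision=2,suppress=True)
t=optics.snapshot("top");s=optics.snapshot("side")
def red(x,x0,y0,w,h):
    i=x["img"][y0:y0+h,x0:x0+w].astype(int);wt=np.clip(i[:,:,0]-(i[:,:,1]+i[:,:,2])/2-40,0,None)
    ys,xs=np.nonzero(wt);W=wt[ys,xs];return np.average(xs,weights=W)+x0,np.average(ys,weights=W)+y0
a=red(t,345,250,25,25);b=red(s,388,188,14,26);print(a,b,tri(t,a,s,b))
H=np.array([614.9,-254.1])
for z in(130,137):
    p=plane(t,a,z)[:2];print(z,p,np.hypot(*(p-H)),np.degrees(np.arctan2(*(H-p)[::-1])))
# shaker edges: left console edge line fit on bright pixels
g=cv2.cvtColor(t["img"],cv2.COLOR_RGB2GRAY).astype(float)
for lab,c0,c1,sgn in(("left outer",268,292,1),("right outer console",300,335,-1)):
    pts=[]
    for v in range(195,258):
        row=g[v]
        if sgn>0:
            xc=275+(v-187)*12.3/88
            seg=row[int(xc)-6:int(xc)+7];d=np.diff(seg);k=np.argmax(d);x=int(xc)-6+k+.5
        else:
            xc=313+(v-187)*12.3/88
            seg=row[int(xc)-3:int(xc)+6];d=np.diff(seg);k=np.argmin(d);x=int(xc)-3+k+.5
        pts.append((x,v))
    L=cv2.fitLine(np.array(pts,np.float32),cv2.DIST_HUBER,0,.01,.01).ravel()
    A=plane(t,L[2:]-30*L[:2],76)[:2];B=plane(t,L[2:]+30*L[:2],76)[:2];d=A-B;d*=np.sign(d[0]);print(lab,np.degrees(np.arctan2(d[1],d[0])))
```

```text
(np.float64(359.2035437760572), np.float64(262.64934484812386)) (np.float64(395.1212518433557), np.float64(200.33803047681468)) (array([ 416.95, -280.06,  117.71]), [0.5, 0.5])
130 [ 417.04 -278.59] 199.36865755846276 7.056874150408842
137 [ 416.83 -277.87] 199.48934905535947 6.843000944036729
left outer 6.805736557871835
right outer console 6.9626370257385455
```

Shut: the bar measures about 6.95° and the shaker axis about 6.9°. On to the knob at (558.5, 67.2), yaw about -9.3°.

```bash
python3 -m handwheel '[[1.3,4.8,0,-4,60],[2.6,9.6,0,-8,60],[3.9,14.4,0,-12,60],[5.2,19.2,0,-16,60],[6.5,24,0,-16,60]]'; python3 -m handwheel '[[1.2,4.8,0,0,60],[2.5,9.6,0,0,60],[3.7,14.4,0,0,60],[5,19.2,0,0,60],[6.3,24,0,0,60]]'
cat > tgt.py <<'E'
import sys
from h import *
from scipy.spatial.transform import Rotation as R
np.set_printoptions(precision=2,suppress=True)
st=telemetry.get_state();p=st["tcp_pos"];M=R.from_rotvec(st["tool_rot"]).as_matrix();y=M[:,1]
x,yy,z,yaw=map(float,sys.argv[1:])
s=(yaw-np.degrees(np.arctan2(y[1],y[0]))+90)%180-90
print(p,"delta cm",(np.array([x,yy,z])-p)/10,"spin",s,"axis",M[:,0],"F",st["force"],"w",st["gripper_width"],st["clock"])
E
python3 tgt.py 558.5 67.2 60 80.7
```

```text
clock: 5.95
tcp_pos: [481.3, -225.6, 262.7]
tool_rot: [-2.14, 0.167, 2.141]
force: [0.8, 0.1, -0.6]
gripper_width: 52.4
clock: 6.45
tcp_pos: [541.9, 16.0, 261.0]
tool_rot: [-2.137, 0.164, 2.146]
force: [0.5, -0.7, 0.4]
gripper_width: 52.7
[541.92  15.96 261.  ] delta cm [  1.66   5.12 -20.1 ] spin -0.5063909363151424 axis [-0.  0. -1.] F [ 0.45 -0.65  0.41] w 52.69030806490595 6.45
```

```bash
python3 -m handwheel '[[1.6,4.5,-2,-0.5,60],[1.7,5.1,-7,-0.5,60],[1.7,5.1,-12,-0.5,60],[1.7,5.1,-17,-0.5,60],[1.7,5.1,-20,-0.5,60]]'; python3 -m handwheel '[[0,0,0,0,60],[0,0,0,0,60]]';python3 tgt.py 558.5 67.2 9 80.7;  python3 - <<'E'
from h import *
s=optics.snapshot("side");t=optics.snapshot("top")
crop(s,"s7",190,210,130,100,6);crop(t,"t7",190,150,110,110,5)
E
```

```text
clock: 6.95
tcp_pos: [554.2, 68.2, 56.2]
tool_rot: [-2.126, 0.171, 2.151]
force: [0.3, -0.6, -0.5]
gripper_width: 52.5
clock: 7.15
tcp_pos: [551.7, 69.2, 55.0]
tool_rot: [-2.123, 0.169, 2.157]
force: [0.4, -0.3, 0.7]
gripper_width: 52.9
[551.67  69.22  55.01] delta cm [ 0.68 -0.2  -4.6 ] spin -0.3040915989128621 axis [-0.02  0.   -1.  ] F [ 0.42 -0.3   0.66] w 52.915882352066006 7.15
```

View pics/s7.png

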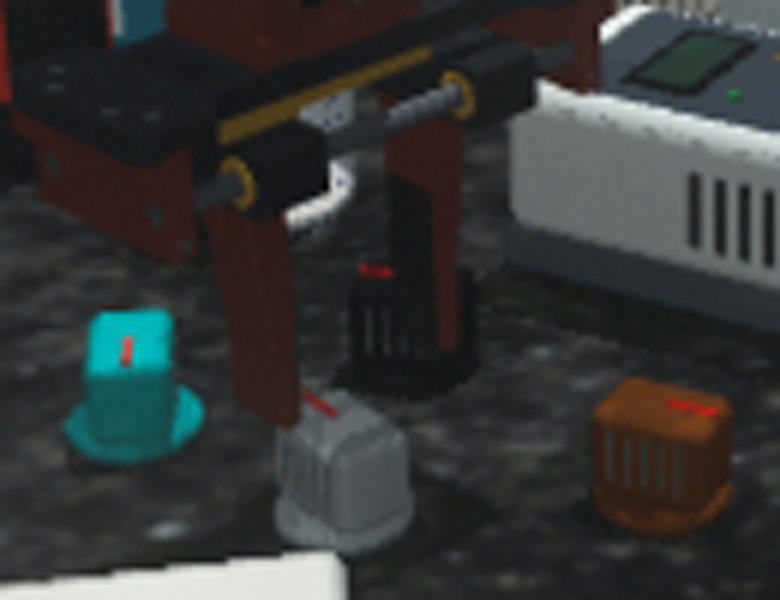

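View pics/t7.png

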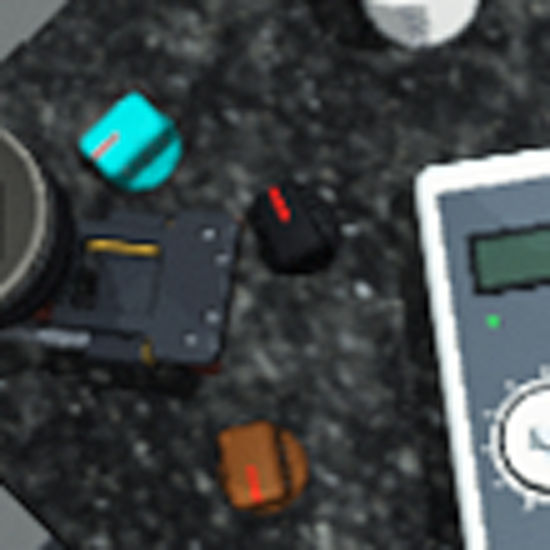

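```bash
python3 -m handwheel '[[0.2,0,0,0,60],[0.2,0,0,0,60]]'
python3 - <<'E'
from h import *
print(telemetry.get_state())
E
```

```text
clock: 7.45
tcp_pos: [558.4, 69.4, 59.6]
tool_rot: [-2.132, 0.168, 2.145]
force: [-0.8, 0.2, -1.2]
gripper_width: 52.6
{'clock': 7.45, 'q': array([-0.06456249,  0.51472333, -0.21497166,  1.93931443,  0.15691798,
        0.70909087, -2.10157528]), 'joint_vel': array([ 0.00213233,  0.00657057,  0.0024701 ,  0.01003696,  0.00119732,
       -0.0017264 , -0.00162174]), 'joint_efforts': array([-4.65702976e-02, -5.22720051e+01, -1.68813407e+00, -1.93330550e+01,
        5.22359114e-03,  2.66667303e-03,  1.28031615e-02]), 'tcp_pos': array([558.37224252,  69.428427  ,  59.5506548 ]), 'tool_rot': array([-2.13164225,  0.16822411,  2.145055  ]), 'force': array([-0.84051718,  0.23790624, -1.20403909]), 'torque': array([ 0.03592704, -0.0118258 ,  0.01353186]), 'gripper_width': 52.557506598910386}
```

```bash
python3 tgt.py 558.5 67.2 9 80.7; python3 -m handwheel '[[0,-0.2,-1.5,0,60],[0,-0.2,-3,0,60],[0,-0.2,-4.2,0,60],[0,-0.2,-4.9,0,60],[0,-0.2,-5,0,60]]'; python3 -m handwheel '[[0,0,0,0,60]]'; python3 tgt.py 558.5 67.2 9 80.7
```

```text
[558.37  69.43  59.55] delta cm [ 0.01 -0.22 -5.06] spin -0.22858432935896644 axis [-0.01  0.   -1.  ] F [-0.84  0.24 -1.2 ] w 52.557506598910386 7.45
clock: 7.95
tcp_pos: [557.2, 67.2, 7.8]
tool_rot: [-2.129, 0.169, 2.148]
force: [-1.2, 0.5, -0.3]
gripper_width: 52.6
clock: 8.05
tcp_pos: [557.2, 67.4, 7.5]
tool_rot: [-2.129, 0.169, 2.149]
force: [-0.3, 0.3, -0.3]
gripper_width: 52.5
[557.18  67.36   7.52] delta cm [ 0.13 -0.02  0.15] spin -0.24294750263169362 axis [-0.01  0.   -1.  ] F [-0.31  0.34 -0.27] w 52.53524469329222 8.05
```

```bash
python3 -m handwheel '[[0.1,0,0.1,0,60],[0.1,0,0.1,0,0],[0.1,0,0.1,0,0],[0.1,0,0.1,0,0],[0.1,0,0.1,0,0]]';python3 -m handwheel '[[0,0,0,0,0],[0,0,0,0,0],[0,0,1,0,0],[0,0,4,0,0],[0,0,7,0,0]]'; python3 -m handwheel '[[0,0,3,0,0],[0,0,5,0,0],[0,0,5,0,0]]'; python3 tgt.py 558.5 67.2 160 80.7;  python3 - <<'E'
from h import *
s=optics.snapshot("side");t=optics.snapshot("top")
crop(s,"s8",190,180,130,100,6);crop(t,"t8",190,150,110,110,5)
E
```

```text
clock: 8.55
tcp_pos: [558.4, 67.3, 8.8]
tool_rot: [-2.129, 0.169, 2.148]
force: [-0.2, -0.9, 1.4]
gripper_width: 28.5
clock: 9.05
tcp_pos: [557.8, 67.3, 79.6]
tool_rot: [-2.128, 0.169, 2.15]
force: [0.2, -0.6, -0.5]
gripper_width: 28.4
clock: 9.35
tcp_pos: [559.9, 67.7, 133.2]
tool_rot: [-2.133, 0.167, 2.143]
force: [0.0, 0.7, 0.0]
gripper_width: 28.7
[559.89  67.75 133.22] delta cm [-0.14 -0.05  2.68] spin -0.24490109137377658 axis [-0.  0. -1.] F [0.03 0.67 0.03] w 28.67944672699887 9.35
```

View pics/s8.png

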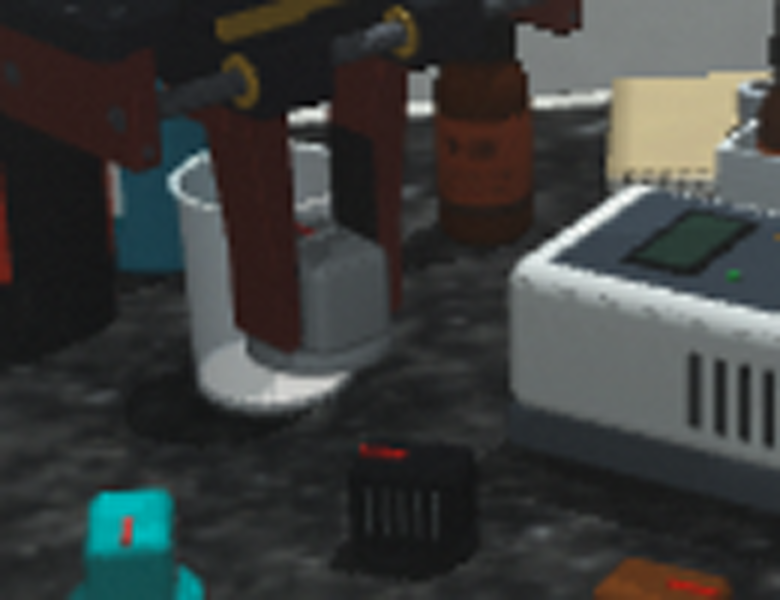

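The knob is held square and level (width 28.5 mm), about 8.8 mm above its underside. Moving over the shaft now.

```bash
python3 -m handwheel '[[-1,-2.5,0.8,-2,0],[-2.6,-7,0.8,-4,0],[-4.2,-11.5,0.8,-6,0],[-5.8,-16,0.8,-6.4,0],[-7.2,-20,0.8,-6.4,0]]'; python3 -m handwheel '[[-0.6,-1.7,0,0,0],[-0.6,-1.8,0,0,0],[-0.6,-1.8,0,0,0]]'; python3 tgt.py 481.5 -149.8 136 74.5;  python3 - <<'E'
from h import *
s=optics.snapshot("side");t=optics.snapshot("top")
crop(s,"s9",285,160,110,100,6);crop(t,"t9",245,185,110,110,5)
E
```

```text
clock: 9.95
tcp_pos: [483.4, -134.8, 136.4]
tool_rot: [-2.063, 0.282, 2.09]
force: [0.4, 0.0, 0.2]
gripper_width: 28.4
clock: 10.25
tcp_pos: [476.9, -152.3, 135.3]
tool_rot: [-2.061, 0.282, 2.091]
force: [-0.1, 0.2, -0.0]
gripper_width: 28.6
[ 476.85 -152.28  135.35] delta cm [0.46 0.25 0.07] spin 0.03323671328814726 axis [-0.01  0.   -1.  ] F [-0.11  0.21 -0.02] w 28.62366678366068 10.25
```

View pics/s9.png

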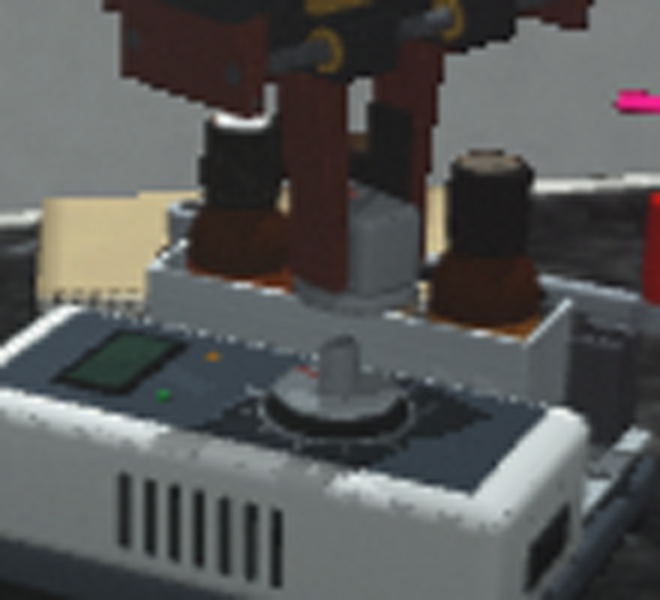

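View pics/t9.png

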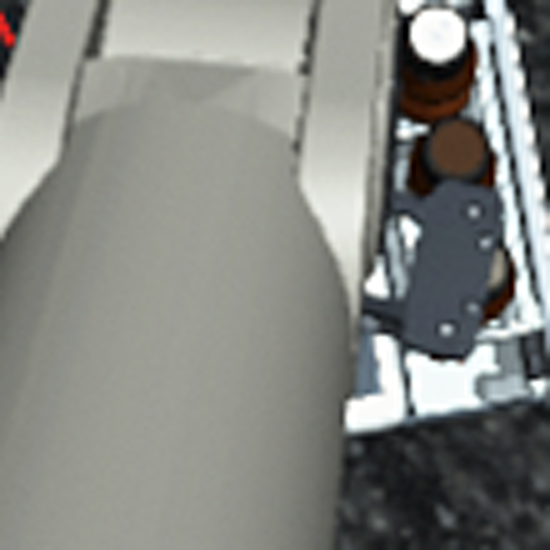

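```bash
python3 -m handwheel '[[0.4,0.2,0,0,0],[0.4,0.2,0,0,0],[0.4,0.2,0,0,0]]'; python3 -m handwheel '[[0,0,0,0,0],[0,0,0,0,0]]';python3 tgt.py 481.5 -149.8 136 74.5;  python3 - <<'E'
from h import *
from scipy.spatial.transform import Rotation as R
s=optics.snapshot("side")
st=telemetry.get_state();p=st["tcp_pos"];M=R.from_rotvec(st["tool_rot"]).as_matrix()
print(p)
x0,y0,k=310,170,10
im=cv2.resize(s["img"][y0:y0+70,x0:x0+70,::-1],None,fx=k,fy=k,interpolation=cv2.INTER_CUBIC)
def dr(X,c):
    for u in proj(s,X): cv2.circle(im,tuple(int(round((a-b+.5)*k)) for a,b in zip(u,(x0,y0))),2,c,-1)
fp=[p+M@np.array([0,a,b]) for a in(14.25,-14.25) for b in(10,-10)]
dr(fp,(0,255,0))
ring=lambda c,r:[c+r*np.array([np.cos(a),np.sin(a),0]) for a in np.linspace(0,6.28,37)]
dr(ring(p-[0,0,8.8],22.5),(255,0,255)); dr(ring(p-[0,0,2.3],22.5),(255,255,0))
c=np.array([481.5,-149.8,90.]);dr(ring(c,22.5),(0,0,255)); dr(ring(c+[0,0,18],4.5),(0,255,255))
cv2.imwrite("pics/s10.png",im[:600])
E
```

```text
clock: 10.65
tcp_pos: [482.2, -148.0, 135.8]
tool_rot: [-2.064, 0.277, 2.093]
force: [-0.1, -0.7, -0.7]
gripper_width: 28.5
clock: 10.85
tcp_pos: [482.3, -147.8, 135.8]
tool_rot: [-2.064, 0.276, 2.093]
force: [0.2, 0.7, -0.8]
gripper_width: 28.2
[ 482.28 -147.8   135.76] delta cm [-0.08 -0.2   0.02] spin -0.2585960933495244 axis [-0.01  0.   -1.  ] F [ 0.17  0.72 -0.78] w 28.23139364019652 10.85
[ 482.23222422 -147.96400565  135.7977109 ]
```

View pics/s10.png

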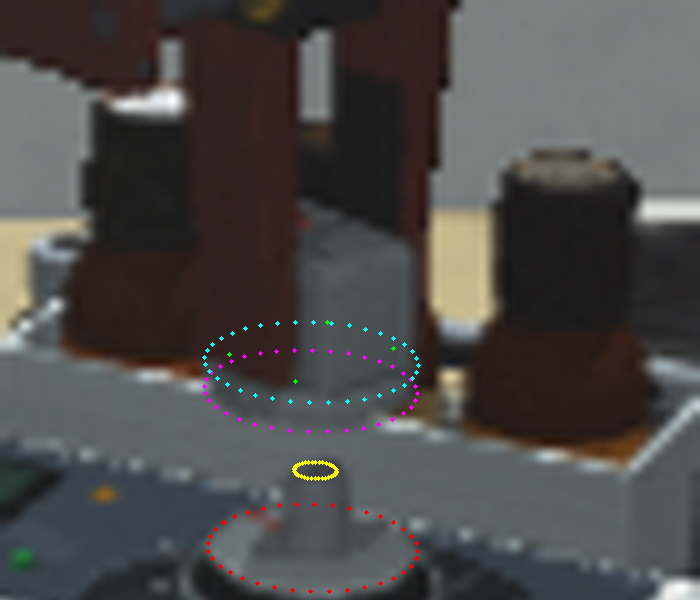

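The overlay matches: the knob is centred on the TCP and the collar estimate fits. Next I'll centre it and lower to just above the shaft.

```bash
python3 -m handwheel '[[-0.1,-0.2,-0.5,-0.5,0],[-0.1,-0.2,-1,-0.5,0],[-0.1,-0.2,-1.5,-0.5,0],[-0.1,-0.2,-1.7,-0.5,0],[-0.1,-0.2,-1.7,-0.5,0]]'; python3 tgt.py 481.5 -149.5 99 74.5
```

```text
clock: 11.4
tcp_pos: [480.9, -149.9, 118.3]
tool_rot: [-2.058, 0.285, 2.088]
force: [-0.4, -0.7, -0.1]
gripper_width: 28.2
[ 480.91 -149.86  118.25] delta cm [ 0.06  0.04 -1.93] spin 0.2572804452128139 axis [-0.01  0.   -1.  ] F [-0.42 -0.74 -0.13] w 28.21334138757466 11.4
```

```bash
python3 -m handwheel '[[0.05,0.05,-0.2,0,0],[0.05,0.05,-0.4,0,0],[0.05,0.05,-0.5,0,0]]'; python3 -m handwheel '[[0,0,-0.2,0,0],[0,0,-0.3,0,0]]'; python3 tgt.py 481.5 -149.5 99 74.5
```

```text
clock: 11.7
tcp_pos: [481.4, -149.3, 113.1]
tool_rot: [-2.058, 0.285, 2.089]
force: [-0.3, 0.4, -0.1]
gripper_width: 28.5
clock: 11.9
tcp_pos: [481.3, -149.3, 109.9]
tool_rot: [-2.058, 0.285, 2.089]
force: [0.4, -0.9, 0.5]
gripper_width: 28.4
[ 481.34 -149.29  109.92] delta cm [ 0.02 -0.02 -1.09] spin 0.24748502871881328 axis [-0.01  0.   -1.  ] F [ 0.38 -0.88  0.52] w 28.44821010912557 11.9
```

It's 7 mm onto the shaft with no resistance, so the flats match. Continuing down.

```bash
python3 -m handwheel '[[0,0,-0.3,0,0],[0,0,-0.6,0,0],[0,0,-0.9,0,0]]'; python3 -m handwheel '[[0,0,-0.2,0,0],[0,0,-0.2,0,0],[0,0,-0.2,0,0]]'; python3 tgt.py 481.5 -149.5 93.8 74.5
```

```text
clock: 12.2
tcp_pos: [481.3, -149.3, 100.6]
tool_rot: [-2.058, 0.285, 2.089]
force: [-0.1, 0.2, -0.7]
gripper_width: 28.5
clock: 12.5
tcp_pos: [481.2, -149.3, 98.7]
tool_rot: [-2.058, 0.285, 2.089]
force: [-1.1, 0.2, 1.5]
gripper_width: 28.8
[ 481.18 -149.28   98.71] delta cm [ 0.03 -0.02 -0.49] spin 0.25189228534668473 axis [-0.01  0.   -1.  ] F [-1.14  0.18  1.53] w 28.802518408509282 12.5
```

```bash
python3 -m handwheel '[[0,0,-0.2,0,0],[0,0,-0.4,0,0],[0,0,-0.5,0,0],[0,0,-0.5,0,0]]'; python3 tgt.py 481.5 -149.5 93.8 74.5; python3 -m handwheel '[[0,0,-0.2,0,0],[0,0,-0.3,0,0],[0,0,-0.3,0,0]]'; python3 tgt.py 481.5 -149.5 93.8 74.5
```

```text
clock: 12.9
tcp_pos: [481.2, -149.3, 93.9]
tool_rot: [-2.058, 0.285, 2.089]
force: [-2.3, -0.0, 6.6]
gripper_width: 28.5
[ 481.25 -149.33   93.87] delta cm [ 0.03 -0.02 -0.01] spin 0.25372421769014863 axis [-0.01  0.   -1.  ] F [-2.29 -0.05  6.59] w 28.466783193659683 12.9
clock: 13.2
tcp_pos: [481.6, -149.4, 93.2]
tool_rot: [-2.058, 0.286, 2.088]
force: [-9.5, 2.2, 28.8]
gripper_width: 28.6
[ 481.63 -149.42   93.24] delta cm [-0.01 -0.01  0.06] spin 0.3093059256221977 axis [-0.01  0.   -1.  ] F [-9.5   2.22 28.81] w 28.58234795680604 13.2
```

On the stop (28.8 N). I'll ease off a bit, keeping margin over the 8 N spring, and look.

```bash
python3 -m handwheel '[[0,0,-0.1,0,0],[0,0,-0.1,0,0],[0,0,-0.1,0,0]]'; python3 tgt.py 481.5 -149.5 93.8 74.5;python3 - <<'E'
from h import *
s=optics.snapshot("side");t=optics.snapshot("top")
crop(s,"s11",265,140,150,110,5); cv2.imwrite("pics/t11.png",t["img"][:,:,::-1])
print(telemetry.get_state()["force"])
x0,y0,k=310,170,10
im=cv2.resize(s["img"][y0:y0+70,x0:x0+70,::-1],None,fx=k,fy=k,interpolation=cv2.INTER_CUBIC)
p=telemetry.get_state()["tcp_pos"]
for z,c in((85.,(0,0,255)),(91.5,(255,255,0))):
  for a in np.linspace(0,6.28,37):
    u=proj(s,[p[0]+22.5*np.cos(a),p[1]+22.5*np.sin(a),z])[0];cv2.circle(im,(int((u[0]-x0+.5)*k),int((u[1]-y0+.5)*k)),2,c,-1)
cv2.imwrite("pics/s12.png",im[:600])
E
```

```text
clock: 13.5
tcp_pos: [481.7, -149.4, 93.5]
tool_rot: [-2.058, 0.287, 2.088]
force: [-5.8, 1.0, 16.9]
gripper_width: 28.5
[ 481.74 -149.44   93.45] delta cm [-0.02 -0.01  0.03] spin 0.32096560996109247 axis [-0.01  0.   -1.  ] F [-5.77  1.03 16.93] w 28.45190114493116 13.5
[-5.15563806  1.64156715 15.32585848]
```

View pics/s11.png

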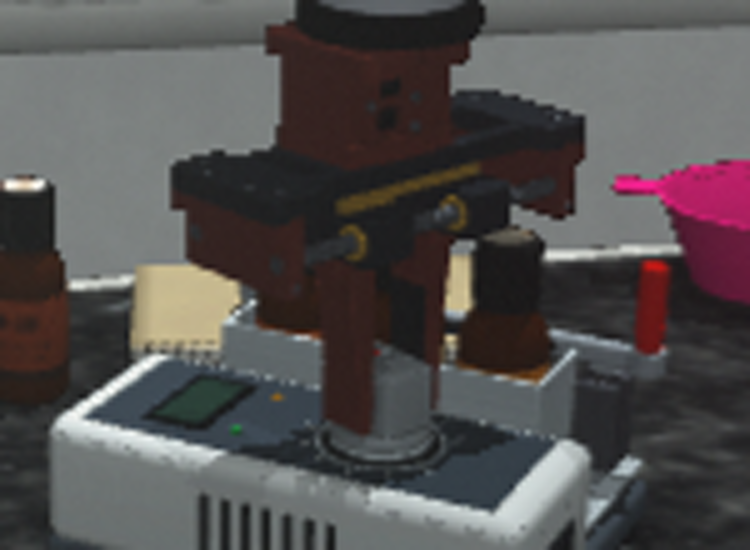

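View pics/s12.png

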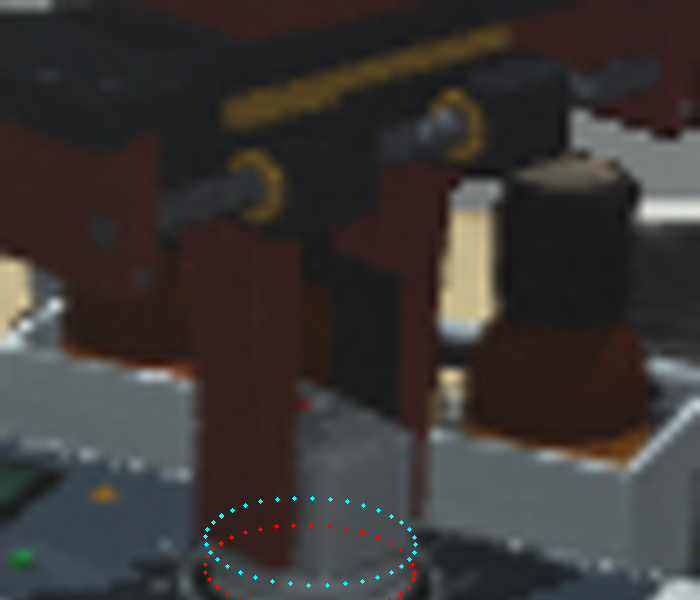

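View pics/t11.png

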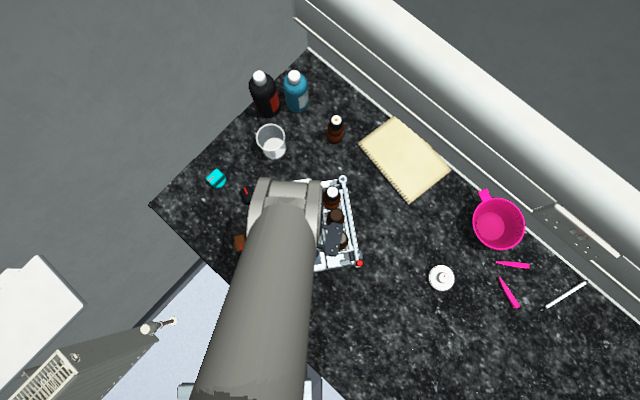

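Run:
```python
from rig import telemetry, job_done
s=telemetry.get_state();print(s["tcp_pos"],s["force"],s["gripper_width"],s["clock"])
print(job_done())
```

```text
[ 481.77132411 -149.43316618   93.44205187] [-5.15563806  1.64156715 15.32585848] 28.282778468787424 13.6
the job is handed in; nothing more can be done
None
```

I shut the keeper bar, fitted the knob on the shaft, pressed both to the stop and handed the job in at 13.6 s, still holding the knob down. `job_done()` gives no verdict, so these are my own last checks:

- **Keeper bar:** I pushed it shut past the spring catch with the closed fingers, up to a firm stop at about 17 N. It then lay at about 6.95° against 6.9° for the shaker's own axis, so it was shut to within about 0.2°. It was still shut in the last picture.
- **Knob:** It went onto the shaft with no sideways load, so the flats matched. The TCP height puts it about 0.1 mm from home when it met the collar.
- **Press:** The tool sank a further 5.3 mm to the stop. At hand-in it was still pressing down with about 15 N, against the 8 N the spring needs at the stop. The gripper was closed on the knob at 28.3 mm.
- **Bottles and bystanders:** By eye they were where they stood. The arm hid part of the rack in the last top view.
- **Disagreements:** When pushing the handle, the fingers ended about 6 mm nearer to it than the stated finger thickness implies. I put this down to tapered fingertips but did not confirm it. About 5 N of sideways force remained on the tool at the end, and I left it.

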